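# Spring open the large bowl mould

### The job

The bowl in the larger of the two clamshell moulds is ready to come out. Press down the round release button on the front deck of that mould so that its lid springs open all the way to its stop, then take the hand off the button. Leave the smaller mould shut.

Things in the scene. Friction and masses are not known exactly. Their poses are not given: they have to be found in the camera images.
- large_mould: Larger of two alike clamshell moulds, which may stand either way round: grey steel box fixed to the table, 160 mm wide. Origin on the table under its button's axis; z up, x towards the lid. Front deck 45 mm high, reaching 35 mm from the axis on the -x side. Aluminium lid 150 x 160 mm, ribs up to 65 mm high: front edge 50 mm, hinge 200 mm from the axis along +x.
- large_button_top (a point): Top centre of the larger mould's release button: round steel, 32 mm across, in a 48 mm black collar; 67 mm above the table, 10 mm above the collar. Presses straight down 6 mm on a spring: 2 N to start, 6 N at the bottom; frees the lid about 4 mm down, even in a brief press, and comes back up. A catch, 61 mm high, lies 34 mm off towards the lid and draws 12 mm nearer when pressed.
- large_lid (a joint): Angle of the larger mould's lid, rad: 0 shut and latched, 1.75 open at its stop, a little past upright. Once the catch lets go, its own damped spring swings it up and away from the button within about 2 s and holds it there.
- small_lid (a joint): Angle of the smaller mould's lid, rad: 0 shut and latched, 1.75 open. That mould is built alike, with the same button, but its lid is only 105 x 105 mm. It has to stay shut.

How it is judged:
By the outcome, as a careful person would: the job done as asked, in the order asked, and still so for the second after the job is handed in, with the robot touching nothing.
It also fails if it takes over 29 s, if anything falls off the work surface, if the arm or the gripper's body presses on something with over 40 N, if the wrist force passes 120 N, or if a joint passes its speed limit or range.

### The arm

A 6-joint arm with a two-finger parallel gripper is mounted at the origin on the work surface. World frame = base frame: x ahead of the robot, y to its left, z up, the work surface at z = 0. Lengths are in m, angles in rad, forces in N, time in s.
With the tool pointing down it reaches from about 0.375 to 0.9 m from the base axis. Payload 3.1 kg.
Tool frame: the origin (TCP) lies midway between the tips of the shut fingers; the grasp point (between the pads) lies 19 mm behind it; z points along the fingers, y is the direction in which the jaws open and shut (so a half turn about z gives the same grasp; the last joint's range is limited). The gripper opens to 85 mm and grips with 20 to 120 N. Pads are 22 mm wide; open, the fingers measure 114 mm over their backs; the gripper's body (76 mm by 85 mm) begins 54 mm behind the grasp point. The pads swing forward as they close: fully open they stand 13 mm farther back than shut.
Start: joints at [-1.442, 0.527, 1.433, -0, 1.181, -0.178], TCP at [0.189, -0.596, 0.231] pointing down, gripper open.
Joint ranges: [-3.08, 3.08], [-0.75, 2.2], [0.22, 2.44], [-1.43, 4.57], [0, 2.65], [-2.85, 2.85]. Speed limits (rad/s): [2.79, 2.79, 3.14, 3.14, 3.14, 3.14].

### API

Orientations are given as a unit quaternion [x, y, z, w].
In Python, from station import manip gives the robot as it stands.
- The arm moves only by the tool play_rows, never from a script. Its argument "increments" is a list of rows, each a list of 3 entries, a list of its own where there are three numbers: the shift along the tool's x, y, z in m, then the turn, a rotation vector about the tool's x, y, z in rad, then the opening, from 0 (shut) to 1 (fully open). A call has 1 to 10 rows; each row is the pose to reach, as a shift and turn from the pose commanded when the call began, along the tool's axes at that moment; what a row does not reach only later rows make up. A row lasts 1/10 s, in which the tool goes at most 50 mm and 8.59 degrees, less where a joint would pass 70% of its speed; a pose out of reach is approached as far as the arm can. A call with a gripper value outside its range is refused whole. The fingers move at their own pace and stop on an object; "force" is the grip in N (left out, the last holds). Time passes only in rows, so rows that repeat a pose let the fingers close. It gives the time, the measured TCP pose, the force and the opening at its end, in the units of the state.
- manip.sense(): the state, without advancing time (a new reading comes with each control period).
- manip.snapshot(name): name is "scene" or "top"; returns (picture, depth): 420x560x3 uint8, red, green, blue; 420x560 float32, m along the optical axis (not along the pixel's ray), 0 where there is no reading.
- manip.camera_model(name): a dict with "camera_matrix" (3x3 intrinsics, pixels), "dist" ([k1, k2, p1, p2, k3] as OpenCV has them; the pictures are not rectified), "R" (3x3) and "t" (3): a world point X has camera coordinates R X + t. Camera axes: x right, y down, z forward; pixel columns grow to the right and rows downward; lengths in m; the calibration is good to about 2 mm. A picture is of the moment at which its call begins. camera_model takes no time and is no camera call.
- manip.sign_off(): hands the job in, once; it reports no verdict.
Trained networks look in the newest picture that a camera, given by its name, has taken for a name from the list of things; names that differ only in an ending like _2 or _b are one class to them, and where a whole thing is asked for, a point or a joint stands for the part that bears it (a point fixed in the world has none). Each returns a list of dicts, best first, with "p" (0 to 1); they miss things now and then, are a little off and sometimes report something else, mostly with a low value. They report only what shows in the picture. A call takes as long as a camera call.
- manip.regions_of(camera, thing): "region" (420x560 bool, what is visible of it) and "rect" ([left, top, width, height] in pixels, round what is visible of it).
The state is a dict: "t": time; "q": joint angles; "qd": joint speeds; "tau": joint torques, N m; "tcp_pos": TCP position; "tool_rot": TCP orientation; "force": force on the tool from outside, world axes, zero at the start; "ft_torque": the same for the moment, N m; "finger_gap": opening from 0.0 (shut) to 1.0 (fully open).
Only numpy, scipy, OpenCV 4.12 (cv2) and the standard library are available. Lean on these libraries where they do the work, as an engineer would, in place of code of your own. Each camera call takes 0.05 s, during which the arm holds its last target.

## Working session

There is one attempt and no reset: what is moved stays moved. The work goes in short steps, Python scripts to look and compute and a tool call to move; the robot and the scene stay as the last step left them, time stands still between calls to the robot, and variables do not carry over. Pictures are saved under pics/ and viewed, and the job is handed in when it is done.

Besides the shell and the picture viewer there is one more tool, called after "Emit:" by a JSON object that holds its "api" and its "payload". play_rows: Moves the arm, as the interface text tells. Its arguments: {"type":"object","properties":{"increments":{"type":"array"},"force":{"type":"number"}},"required":["increments"]}

```bash
mkdir -p pics; cat > h.py <<'E'
from station import manip
import numpy as np, cv2
def world(cam,px,depth_vals):
    m=manip.camera_model(cam);K=np.array(m['camera_matrix']);D=np.array(m['dist']);R=np.array(m['R']);t=np.array(m['t'])
    px=np.asarray(px,float).reshape(-1,1,2)
    n=cv2.undistortPoints(px,K,D).reshape(-1,2)
    d=np.asarray(depth_vals).reshape(-1,1)
    return (np.hstack([n*d,d])-t.reshape(1,3))@R
E
python3 - <<'E'
from h import *
for c in ['top','scene']:
    im,d=manip.snapshot(c)
    cv2.imwrite(f'pics/{c}0.png',im[:,:,::-1]); np.save(f'{c}0.npy',d)
    for th in ['large_mould','large_button_top','large_lid','small_lid']:
        for r in manip.regions_of(c,th)[:3]:
            m=r['region']; ys,xs=np.nonzero(m&(d>0))
            w=world(c,np.c_[xs,ys],d[ys,xs]) if len(xs) else np.zeros((1,3))
            print(c,th,round(r['p'],2),r['rect'],m.sum(),np.median(w,0).round(3),w.min(0).round(3),w.max(0).round(3))
print(manip.sense())
E
```

```text
top large_mould 0.64 [93.7, 120.4, 93.9, 139.1] 12195 [0.594 0.235 0.056] [ 0.469  0.142 -0.004] [0.753 0.381 0.071]
top large_button_top 0.8 [126.1, 219.9, 19.3, 18.6] 266 [0.518 0.225 0.066] [0.505 0.211 0.055] [0.534 0.241 0.071]
top large_lid 0.61 [94.7, 122.7, 89.1, 83.0] 6674 [0.636 0.251 0.058] [ 0.554  0.163 -0.002] [0.742 0.346 0.068]
top large_lid 0.53 [94.1, 119.8, 93.0, 138.5] 12072 [0.594 0.234 0.056] [ 0.469  0.142 -0.002] [0.754 0.37  0.071]
top large_lid 0.35 [124.2, 219.8, 19.9, 16.5] 281 [0.518 0.225 0.066] [0.505 0.21  0.055] [0.533 0.247 0.071]
top small_lid 0.66 [324.5, 212.4, 68.9, 71.3] 3793 [ 0.537 -0.155  0.057] [ 0.477 -0.226 -0.003] [ 0.612 -0.096  0.067]
scene large_mould 0.91 [274.4, 120.9, 109.1, 69.1] 5797 [0.617 0.212 0.055] [ 0.459  0.139 -0.006] [0.739 0.41  0.07 ]
scene large_lid 0.74 [308.8, 117.7, 69.4, 57.5] 2940 [0.644 0.242 0.058] [ 0.532  0.157 -0.004] [0.732 0.41  0.069]
scene small_lid 0.94 [193.7, 233.9, 63.7, 54.1] 2436 [ 0.546 -0.163  0.057] [ 0.453 -0.218 -0.004] [ 0.605 -0.063  0.067]
scene small_lid 0.17 [311.7, 118.0, 67.8, 56.6] 2899 [0.645 0.242 0.058] [ 0.555  0.157 -0.004] [0.732 0.402 0.069]
{'t': 0.5, 'q': array([-1.44250062e+00,  5.27529609e-01,  1.43274561e+00,  4.71269425e-06,
        1.18137663e+00, -1.78499710e-01]), 'qd': array([ 1.48546147e-04,  6.41788641e-05, -1.75238548e-03,  1.18936548e-03,
       -1.03936176e-03, -1.86578709e-03]), 'tau': array([-7.58738988e-04, -4.41908062e+01, -1.78224295e+01, -1.83484185e-04,
        1.82737003e-03, -1.69196412e-06]), 'tcp_pos': array([ 0.18877739, -0.59576519,  0.23127764]), 'tool_rot': array([ 9.88257761e-01,  1.52795934e-01,  2.92209825e-06, -2.95337269e-05]), 'force': array([0.44212228, 0.07672383, 0.2029873 ]), 'ft_torque': array([-0.02025887, -0.05209595, -0.03988255]), 'finger_gap': 1.0013321242878408}
```

View pics/top0.png

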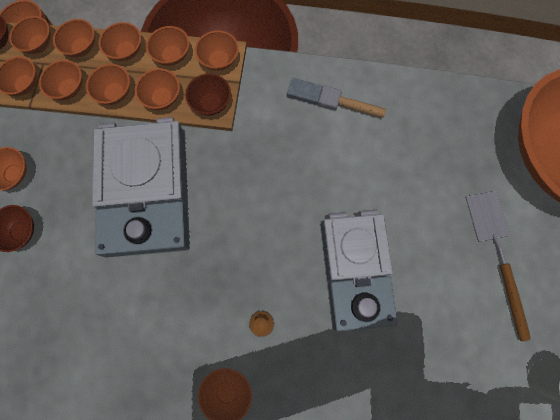

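View pics/scene0.png

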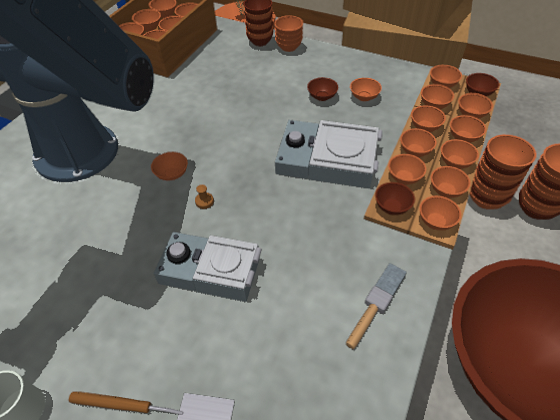

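The top view shows the large mould at the left, with its button at about (137,230) and its lid towards +x. The small mould is at about (360,270), and both are shut. Next I'll refine the button centre and the mould's heading.

```bash
python3 - <<'E'
from h import *
from scipy.spatial.transform import Rotation as Ro
d=np.load('top0.npy')
ys,xs=np.mgrid[110:270,80:200]; ys=ys.ravel();xs=xs.ravel(); z=d[ys,xs]; k=z>0
w=world('top',np.c_[xs,ys][k],z[k])
s=w[(w[:,2]>0.035)&(w[:,0]>0.44)&(w[:,0]<0.765)&(w[:,1]>.1)&(w[:,1]<.37)]
print('all',cv2.minAreaRect(s[:,:2].astype(np.float32)))
dk=s[(s[:,2]<0.049)&(s[:,2]>.04)]; print('deck',len(dk),cv2.minAreaRect(dk[:,:2].astype(np.float32)))
b=w[(np.hypot(w[:,0]-.518,w[:,1]-.225)<.024)]
t=b[b[:,2]>.062]; print('btn',len(t),t.mean(0),cv2.minEnclosingCircle(t[:,:2].astype(np.float32)),np.median(t[:,2]))
c=b[b[:,2]>.052]; print('collar',cv2.minEnclosingCircle(c[:,:2].astype(np.float32)))
# image-based button: bright ellipse
im=cv2.imread('pics/top0.png'); cv2.imwrite('pics/crop.png',cv2.resize(im[110:270,80:200],None,fx=3.5,fy=3.5,interpolation=cv2.INTER_CUBIC))
# circle centre px 137,230
m=manip.camera_model('top');K=np.array(m['camera_matrix']);
# project corners check
r=manip.sense();M=Ro.from_quat(r['tool_rot']).as_matrix();print(M.round(3))
for px in [(137.5,230.5),(98,253),(186,247),(95,123),(181,121)]:
    n=cv2.undistortPoints(np.array([[px]],float),K,np.array(m['dist'])).ravel()
    R=np.array(m['R']);C=-R.T@m['t'];ray=R.T@np.r_[n,1]
    for h in (.067,.045,.060): print(px,h,(C+ray*(h-C[2])/ray[2]).round(4))
E
```

```text
all ((0.6154420375823975, 0.22939185798168182), (0.25855427980422974, 0.1988636702299118), 12.136996269226074)
deck 3478 ((0.6150649785995483, 0.23488949239253998), (0.28115519881248474, 0.16865575313568115), 4.2520575523376465)
btn 260 [0.51936234 0.22568002 0.06629574] ((0.5194616317749023, 0.22663943469524384), 0.01623469404876232) 0.06640682227528226
collar ((0.5194123983383179, 0.22553513944149017), 0.023782942444086075)
[[ 0.953  0.302 -0.   ]
 [ 0.302 -0.953  0.   ]
 [ 0.    -0.    -1.   ]]
(137.5, 230.5) 0.067 [0.5173 0.2204 0.067 ]
(137.5, 230.5) 0.045 [0.5203 0.2286 0.045 ]
(137.5, 230.5) 0.06 [0.5183 0.223  0.06  ]
(98, 253) 0.067 [0.4703 0.2804 0.067 ]
(98, 253) 0.045 [0.4718 0.2906 0.045 ]
(98, 253) 0.06 [0.4708 0.2837 0.06  ]
(186, 247) 0.067 [0.5003 0.1326 0.067 ]
(186, 247) 0.045 [0.5028 0.1378 0.045 ]
(186, 247) 0.06 [0.5011 0.1343 0.06  ]
(95, 123) 0.067 [0.7046 0.3427 0.067 ]
(95, 123) 0.045 [0.7139 0.3549 0.045 ]
(95, 123) 0.06 [0.7075 0.3466 0.06  ]
(181, 121) 0.067 [0.7268 0.1834 0.067 ]
(181, 121) 0.045 [0.7369 0.1903 0.045 ]
(181, 121) 0.06 [0.73   0.1856 0.06  ]
```

View pics/crop.png

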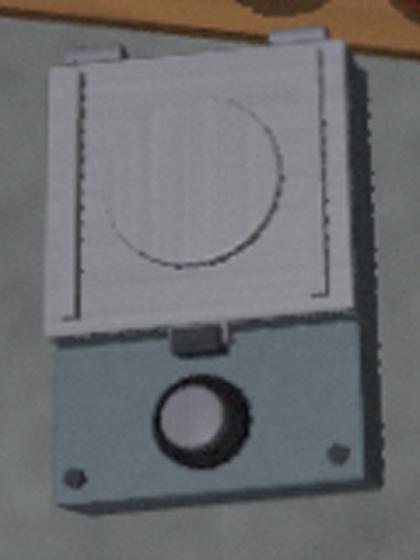

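Button top is at about (0.519, 0.226, 0.067) and the lid heading is about 0.20 rad. I'll close the fingers and swing over by way of a waypoint.

Emit:
{"api": "play_rows", "payload": {"increments": [[[0.4, -0.236, 0], [0, 0, 0.1], 0], [[0.4, -0.236, 0], [0, 0, 0.1], 0], [[0.4, -0.236, 0], [0, 0, 0.1], 0], [[0.4, -0.236, 0], [0, 0, 0.1], 0], [[0.4, -0.236, 0], [0, 0, 0.1], 0], [[0.4, -0.236, 0], [0, 0, 0.1], 0], [[0.4, -0.236, 0], [0, 0, 0.1], 0], [[0.4, -0.236, 0], [0, 0, 0.1], 0], [[0.4, -0.236, 0], [0, 0, 0.1], 0], [[0.4, -0.236, 0], [0, 0, 0.1], 0]], "force": 40}}

```text
t: 1.5
tcp_pos: [0.5013, -0.2462, 0.2316]
tool_rot: [0.994, 0.106, 0.001, -0.0]
force: [-0.6, -0.6, 0.5]
finger_gap: 0.0
```

Emit:
{"api": "play_rows", "payload": {"increments": [[[0.116, -0.458, 0], [0, 0, 0], 0], [[0.116, -0.458, 0], [0, 0, 0], 0], [[0.116, -0.458, 0], [0, 0, 0], 0], [[0.116, -0.458, 0], [0, 0, 0], 0], [[0.116, -0.458, 0], [0, 0, 0], 0], [[0.116, -0.458, 0], [0, 0, 0], 0], [[0.116, -0.458, 0], [0, 0, 0], 0], [[0.116, -0.458, 0], [0, 0, 0], 0], [[0.116, -0.458, 0], [0, 0, 0], 0], [[0.116, -0.458, 0], [0, 0, 0], 0]]}}

```text
t: 2.5
tcp_pos: [0.5183, 0.2254, 0.2316]
tool_rot: [0.995, 0.105, 0.001, -0.0]
force: [0.2, -0.6, -0.5]
finger_gap: -0.004
```

```bash
python3 -c "
from h import *
s=manip.sense();print(s['t'],s['tcp_pos'],s['tool_rot'],s['qd'].round(2),s['q'].round(2))"
```

```text
2.5 [0.51830956 0.22543139 0.23157548] [ 9.94506378e-01  1.04673077e-01  6.19346525e-04 -4.77491208e-04] [ 0.36  0.12 -0.21 -0.04  0.11  0.37] [0.21 0.45 1.59 0.   1.11 1.57]
```

Emit:
{"api": "play_rows", "payload": {"increments": [[[0, 0, 0.03], [0, 0, 0], 0], [[0, 0, 0.07], [0, 0, 0], 0], [[0, 0, 0.11], [0, 0, 0], 0], [[0, 0, 0.135], [0, 0, 0], 0], [[0, 0, 0.15], [0, 0, 0], 0], [[0, 0, 0.15], [0, 0, 0], 0], [[0, 0, 0.15], [0, 0, 0], 0]]}}

```text
t: 3.2
tcp_pos: [0.5188, 0.2217, 0.0815]
tool_rot: [0.995, 0.103, 0.0, 0.0]
force: [0.1, 0.9, -0.5]
finger_gap: -0.001
```

```bash
python3 -c "
from h import *
s=manip.sense();print(s['t'],s['tcp_pos'],s['tool_rot'],s['force'])
im,d=manip.snapshot('scene');a=cv2.resize(im[80:220,230:420],None,fx=4,fy=4,interpolation=2)
cv2.imwrite('pics/s1.png',a[:,:,::-1])"
```

```text
3.2 [0.51882126 0.2216947  0.08148792] [9.94679777e-01 1.03015174e-01 1.11329260e-04 5.70254282e-05] [ 0.10952972  0.93361664 -0.48172421]
```

View pics/s1.png

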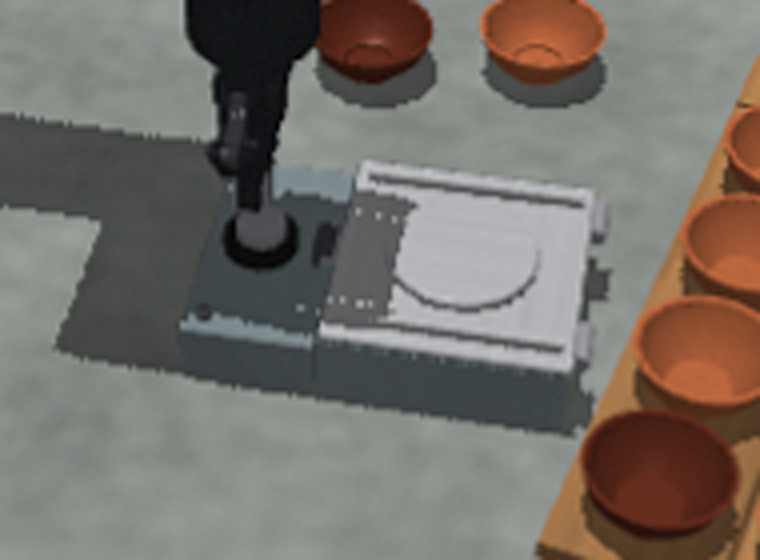

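The zoomed scene view shows the shut fingertips just above the button at about (262,205) in the crop. The catch at (325,243) and the lid are clear of them. The TCP is about 4 mm off in y, so I'll correct that and press gently.

Emit:
{"api": "play_rows", "payload": {"increments": [[[0, -0.004, 0.0], [0, 0, 0], 0], [[0, -0.004, 0.006], [0, 0, 0], 0], [[0, -0.004, 0.012], [0, 0, 0], 0], [[0, -0.004, 0.015], [0, 0, 0], 0], [[0, -0.004, 0.017], [0, 0, 0], 0], [[0, -0.004, 0.0185], [0, 0, 0], 0], [[0, -0.004, 0.0185], [0, 0, 0], 0]]}}

```text
t: 3.95
tcp_pos: [0.5177, 0.226, 0.063]
tool_rot: [0.995, 0.103, 0.0, -0.0]
force: [-0.4, 0.1, 0.8]
finger_gap: 0.002
```

Emit:
{"api": "play_rows", "payload": {"increments": [[[0, 0, 0.001], [0, 0, 0], 0], [[0, 0, 0.001], [0, 0, 0], 0]]}}

```text
t: 4.15
tcp_pos: [0.518, 0.2261, 0.0621]
tool_rot: [0.995, 0.103, 0.001, -0.0]
force: [0.2, -0.6, 6.9]
finger_gap: 0.004
```

```bash
python3 -c "
from h import *
s=manip.sense();print(s['t'],s['tcp_pos'],s['tool_rot'],s['force'])
im,d=manip.snapshot('scene');a=cv2.resize(im[80:220,230:420],None,fx=4,fy=4,interpolation=2)
cv2.imwrite('pics/s2.png',a[:,:,::-1])
s=manip.sense();print(s['force'])"
```

```text
4.15 [0.5179711  0.22605848 0.06212635] [ 9.94657371e-01  1.03229689e-01  5.85059075e-04 -5.54855481e-05] [ 0.23423025 -0.57497844  6.90102307]
[-0.67345982 -0.85467216  3.38293085]
```

View pics/s2.png

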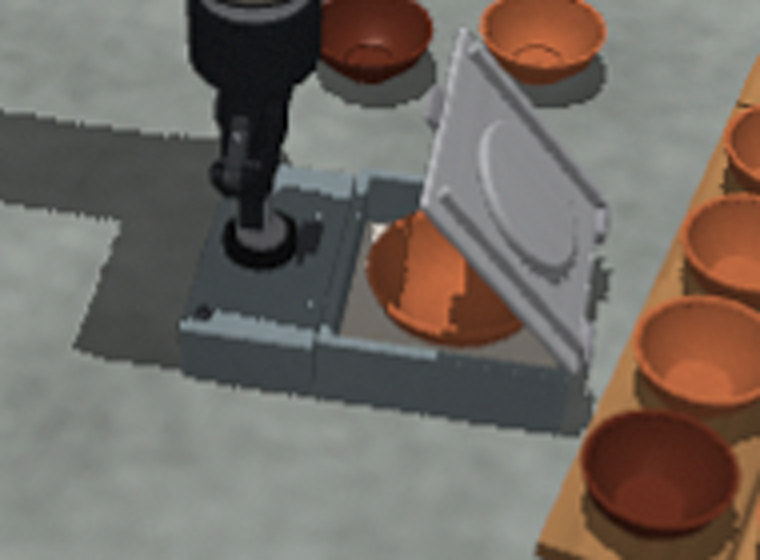

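The lid has sprung and is partway open, with its top edge at about (465,35) in the crop. I'll lift off, then wait for it to reach the stop.

Emit:
{"api": "play_rows", "payload": {"increments": [[[0, 0, -0.015], [0, 0, 0], 0], [[0, 0, -0.04], [0, 0, 0], 0], [[-0.01, 0, -0.07], [0, 0, 0], 0], [[-0.02, 0, -0.1], [0, 0, 0], 0], [[-0.03, 0, -0.12], [0, 0, 0], 0], [[-0.03, 0, -0.12], [0, 0, 0], 0], [[-0.03, 0, -0.12], [0, 0, 0], 0], [[-0.03, 0, -0.12], [0, 0, 0], 0], [[-0.03, 0, -0.12], [0, 0, 0], 0], [[-0.03, 0, -0.12], [0, 0, 0], 0]]}}

```text
t: 5.2
tcp_pos: [0.488, 0.2197, 0.1807]
tool_rot: [0.995, 0.103, -0.001, 0.0]
force: [-0.4, 0.7, -0.1]
finger_gap: -0.003
```

Emit:
{"api": "play_rows", "payload": {"increments": [[[0, 0, 0], [0, 0, 0], 0], [[0, 0, 0], [0, 0, 0], 0], [[0, 0, 0], [0, 0, 0], 0], [[0, 0, 0], [0, 0, 0], 0], [[0, 0, 0], [0, 0, 0], 0], [[0, 0, 0], [0, 0, 0], 0], [[0, 0, 0], [0, 0, 0], 0], [[0, 0, 0], [0, 0, 0], 0], [[0, 0, 0], [0, 0, 0], 0], [[0, 0, 0], [0, 0, 0], 0]]}}

```text
t: 6.2
tcp_pos: [0.4882, 0.2198, 0.1818]
tool_rot: [0.995, 0.103, 0.0, -0.0]
force: [-0.2, 0.6, 0.8]
finger_gap: -0.001
```

```bash
python3 -c "
from h import *
im,d=manip.snapshot('scene');cv2.imwrite('pics/s3.png',im[:,:,::-1])
for i in range(8): im2,d2=manip.snapshot('scene')
print('late diff',np.abs(im2[80:220,280:420].astype(int)-im[80:220,280:420]).mean())
r=manip.regions_of('scene','large_lid')[0]
ys,xs=np.nonzero(r['region']&(d2>0));w=world('scene',np.c_[xs,ys],d2[ys,xs])
w=w[w[:,2]>.07];hx=np.array([np.cos(.205),np.sin(.205)]);u=(w[:,:2]-[.519,.226])@hx
print(r['p'],r['rect'],np.polyfit(w[:,2],u,1),w[:,2].max())
s=manip.sense();print(s['t'],s['tcp_pos'],s['force'])"
```

```text
late diff 0.6786394557823129
0.62 [372.2, 78.9, 32.3, 96.2] [0.24471328 0.18021473] 0.20837050541307497
6.7 [0.48813106 0.21982206 0.1817974 ] [ 0.30734333 -0.68331199  0.21067065]
```

View pics/s3.png

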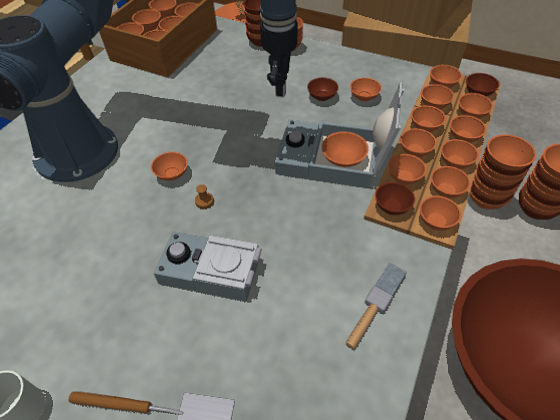

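The scene shows the large lid standing a little past upright at about (390,125). The small mould at (210,265) is still shut, and the gripper is clear above the button.

```bash
python3 -c "
from station import manip
print(manip.sign_off())"
```

```text
the job is handed in; nothing more can be done
None
```

I pressed the larger mould's release button straight down with the shut fingers; the last reading on the button was about 7 N. The lid sprang open, and I lifted the hand about 12 cm clear before handing in at about t = 6.7 s.

- **Large lid:** it stands past upright at about 1.81 rad by a rough depth fit, against the 1.75 rad stop. It was no longer moving between pictures taken 0.4 s apart.
- **Small mould:** still shut in the last picture.
- **Hand:** touching nothing; the force reading was only noise, under 1 N.

One check disagreed on the way. The TCP came down about 4 mm off the button's centre in y, and I corrected that before touching the button. At about 4 mm of expected travel the force still read under 1 N, so I pressed 1 mm further. The next picture showed the lid already opening.

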